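# Lock the lugged sieve frame on the catch pan

### The job

On the jeweller's bench, pick up the small brass sieve frame that has two lugs and hang it on the round dark bayonet catch pan: set its lugs down in the two open gaps beside the hooks, then twist it clockwise (seen from above) until the lugs are under the hooks and drop into the locking notches. Leave it there, level and fully down, and do not disturb the two sieve frames without lugs.

Things in the scene. Friction and masses are not known exactly. Their poses are not given: they have to be found in the camera images.
- lug_frame_center (a point): Sieve frame to lock: round, brass, 62 mm wide, rim 14 mm high, two opposite lugs at the bottom (112 mm over the ends, each 12 wide, 8 thick, undersides level with the frame's). Grip bar over the middle, 62 long, 14 wide, 40 to 62 mm above the underside. 0.2 kg, loose. Point: on its axis, 31 mm above the underside. x runs along bar and lugs (same either way round), z up.
- pan_base (a point): Dark pan with bright steel hooks, 144 mm wide, 42 high, fixed. Point: centre of underside; x through both hooks' middles, z up. Lugs enter from above 65 deg counter-clockwise of x (+-15), onto a track 22 mm up; turned 65 deg clockwise under the hooks (underside 37 mm up, 7 mm spare) they drop into notches on the x line (+-15 deg, floor 14 mm up), end stop beyond. About 10 mm sideways play; open well inside.
- plain_frame_center (a point): A bystander: the same brass sieve frame, but without lugs (62 mm diameter, 62 mm high). This point is on its axis, 31 mm above its underside; its x axis runs along its grip bar. Leave it alone.
- deep_frame_center (a point): A bystander: a deeper brass sieve frame without lugs (74 mm diameter, rim 34 mm high, 72 mm high over the bar). This point is on its axis, 36 mm above its underside; its x axis runs along its grip bar. Leave it alone.
There are look-alikes about, which are no part of the job. Leave any blue or green look-alike of the part that bears lug_frame_center alone.

How it is judged (in metres and radians):
On the way:
1. the frame stands in the pan with its lugs down in the open gaps, not yet under the hooks (horizontal distance between lug_frame_center and pan_base below 0.016 m and z of lug_frame_center in the frame of pan_base below 0.061 m and angle between the x axis of lug_frame_center and the x axis of pan_base, either way round above 0.55 rad), for 0.1 s.
At the end, for the whole second after the job is handed in: The lugged frame is at rest in the pan with both lugs down in the notches under the hooks: its centre within 16 mm of the pan's axis and 41 to 48 mm above the pan's underside (45 when fully down), its lugs within 0.42 rad of the line through the hooks, tilted less than 0.08 rad (horizontal distance between lug_frame_center and pan_base below 0.016 m and z of lug_frame_center in the frame of pan_base between 0.041 and 0.048 m and angle between the x axis of lug_frame_center and the x axis of pan_base, either way round below 0.42 rad and angle between lug_frame_center's own z axis and vertical below 0.08 rad and linear speed of lug_frame below 0.02 m/s); the robot touches nothing.
It fails at once if the shallow sieve frame without lugs is moved more than 30 mm (distance of plain_frame_center from where it was at the start of the episode above 0.03 m).
It fails at once if the deep sieve frame without lugs is moved more than 30 mm (distance of deep_frame_center from where it was at the start of the episode above 0.03 m).
It also fails if it takes over 42 s, if anything falls off the work surface, if the arm or the gripper's body presses on something with over 40 N, if the wrist force passes 120 N, or if a joint passes its speed limit or range.

### The arm

A 6-joint arm with a two-finger parallel gripper is mounted at the origin on the work surface. World frame = base frame: x ahead of the robot, y to its left, z up, the work surface at z = 0. Lengths are in mm, angles in rad, forces in N, time in s.
With the tool pointing down it reaches from about 275 to 750 mm from the base axis. Payload 10.2 kg.
Tool frame: the origin (TCP) lies at the very end of the fingers, on their centre line; the grasp point (between the pads) lies 19 mm behind it; z points along the fingers, y is the direction in which the jaws open and shut (so a half turn about z gives the same grasp; the last joint's range is limited). The gripper opens to 85 mm and grips with 20 to 120 N. Pads are 22 mm wide; open, the fingers measure 114 mm over their backs; the gripper's body (76 mm by 85 mm) begins 54 mm behind the grasp point. The pads swing forward as they close: fully open they stand 13 mm farther back than shut.
Start: joints at [-1.536, 0.313, 1.498, -0, 1.331, -0.223], TCP at [133.837, -507.66, 231.294] pointing down, gripper open.
Joint ranges: [-2.94, 2.94], [-0.97, 2.17], [0.19, 2.56], [-1.23, 4.37], [0.02, 3.11], [-2.88, 2.88]. Speed limits (rad/s): [2.39, 2.39, 3.01, 3.14, 3.14, 3.14].

### API

Orientations are given as a unit quaternion [w, x, y, z].
In Python, from rig import ctrl, eyes, order gives the robot as it stands.
- The arm moves only by the tool move_arm, never from a script. Its argument "deltas" is a list of rows, each a list of 6 numbers: the shift along the tool's x, y, z in cm, then the turn, a rotation vector about the tool's x, y, z in degrees. A call has exactly 10 rows; each row shifts and turns the commanded pose from where the row before left it, along the tool's axes as they then stand; what a row does not reach is not made up. A row lasts 1/10 s, in which the tool goes at most 50 mm and 8.59 degrees, less where a joint would pass 70% of its speed; a pose out of reach is approached as far as the arm can. A call is refused whole if a number of a shift passes 5 or a number of a turn 8.59, either way. A call with a gripper value outside its range is refused whole. "grip" is the finger opening in cm, from 0 to 8.54, set as the call begins (left out, the last holds). The fingers move at their own pace and stop on an object; "newtons" is the grip in N (left out, the last holds). Time passes only in rows, so rows that do not move let the fingers close, or fill a call up. It gives the time, the measured TCP pose, the force and the opening at its end, in the units of the state.
- ctrl.sense(): the state, without advancing time (a new reading comes with each control period).
- eyes.capture(name): name is "scene" or "top"; returns the picture (384x512x3 uint8, blue, green, red); there is no depth.
- eyes.camera_params(name): a dict with "K" (3x3 intrinsics, pixels), "k1" (the pictures are not rectified: a ray, as slopes to the right and down, at radius r is drawn at 1 + k1 r^2 times it, then the intrinsics apply), "camera_from_world" (4x4, takes a point from world to camera coordinates). Camera axes: x right, y down, z forward; pixel columns grow to the right and rows downward; lengths in mm; the calibration is good to about 2 mm. A picture is of the moment at which its call begins. camera_params takes no time and is no camera call.
- order.finish_job(): hands the job in, once; it reports no verdict.
The state is a dict: "time_s": time; "joints": joint angles; "dq": joint speeds; "tau": joint torques, N m; "eef_pos": TCP position; "ee_rot": TCP orientation; "force": force on the tool from outside, world axes, zero at the start; "wrist_torque": the same for the moment, N m; "grip_width": opening from 0.0 (shut) to 1.0 (fully open).
Only numpy, scipy, OpenCV 4.12 (cv2) and the standard library are available. Lean on these libraries where they do the work, as an engineer would, in place of code of your own. Each camera call takes 0.05 s, during which the arm holds its last target.

## Working session

There is one attempt and no reset: what is moved stays moved. The work goes in short steps, Python scripts to look and compute and a tool call to move; the robot and the scene stay as the last step left them, time stands still between calls to the robot, and variables do not carry over. Pictures are saved under pics/ and viewed, and the job is handed in when it is done.

Besides the shell and the picture viewer there is one more tool, called after "Request:" as name(argument=value, ...), one argument or row to a line, values as JSON. move_arm: Moves the arm, as the interface text tells. Its arguments: {"type":"object","properties":{"deltas":{"type":"array"},"grip":{"type":"number"},"newtons":{"type":"number"}},"required":["deltas"]}

```bash
ls; mkdir -p pics; python3 - <<'E'
from rig import ctrl, eyes, order
import cv2
print(ctrl.sense())
for n in("scene","top"):
    cv2.imwrite(f"pics/{n}0.png",eyes.capture(n)); print(eyes.camera_params(n))
E
```

```text
pics
{'time_s': 0.0, 'joints': array([-1.53638390e+00,  3.13468359e-01,  1.49844243e+00, -7.72263757e-06,
        1.33099440e+00, -2.23422615e-01]), 'dq': array([-0.00027288,  0.00029739, -0.00066308,  0.00023634, -0.0005244 ,
        0.00020536]), 'tau': array([ 1.51869466e-03, -4.12267470e+01, -2.59741062e+01, -8.39219774e-05,
        4.20039738e-03,  1.05917263e-05]), 'eef_pos': array([ 133.83434434, -507.38847066,  230.72366935]), 'ee_rot': array([-6.53693140e-04,  9.91701307e-01,  1.28561606e-01,  5.81948722e-05]), 'force': array([-0.1853209 , -1.00639887, -0.47446087]), 'wrist_torque': array([-0.00776085, -0.08054343, -0.01636931]), 'grip_width': 0.9995790223459303}
{'K': array([[419.46802512,   0.        , 250.1571422 ],
       [  0.        , 419.46802512, 190.52214699],
       [  0.        ,   0.        ,   1.        ]]), 'k1': 0.011418628092882268, 'camera_from_world': array([[-4.50520933e-01,  8.92764744e-01, -1.41461715e-03,
         1.56860051e+02],
       [ 7.04469514e-01,  3.54526201e-01, -6.14844596e-01,
        -3.54931695e+02],
       [-5.48410059e-01, -2.77996916e-01, -7.88647020e-01,
         1.38116098e+03],
       [ 0.00000000e+00,  0.00000000e+00,  0.00000000e+00,
         1.00000000e+00]])}
{'K': array([[372.12643482,   0.        , 257.46184729],
       [  0.        , 372.12643482, 192.77786458],
       [  0.        ,   0.        ,   1.        ]]), 'k1': -0.04486217719175942, 'camera_from_world': array([[ 4.85648728e-03, -9.99902619e-01, -1.30830679e-02,
         1.17274489e+02],
       [-9.90033515e-01, -2.96626879e-03, -1.40800709e-01,
         5.23336224e+02],
       [ 1.40748190e-01,  1.36364726e-02, -9.89951511e-01,
         7.11939076e+02],
       [ 0.00000000e+00,  0.00000000e+00,  0.00000000e+00,
         1.00000000e+00]])}
```

View pics/scene0.png

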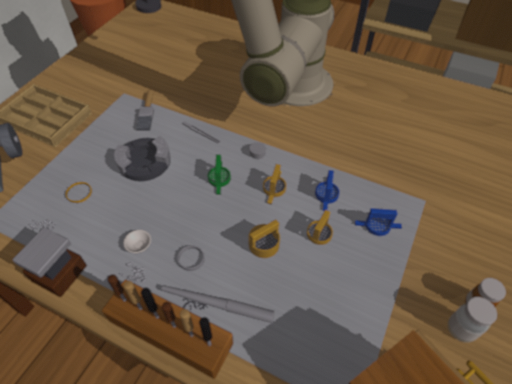

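View pics/top0.png

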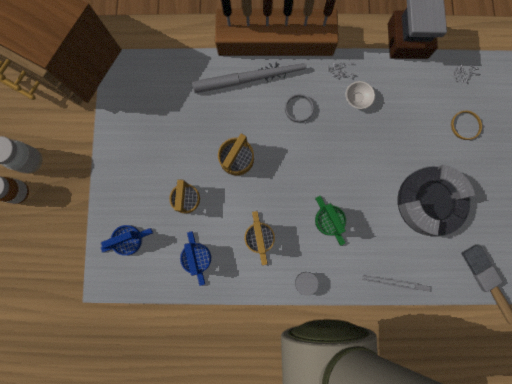

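The brass lugged frame is at top (259,238) / scene (275,185), and the pan at top (437,200) / scene (142,158). The plain frame is at top (184,198), the deep one at (237,155). The blue and green ones are decoys. I'll zoom in next.

```bash
python3 - <<'E'
import cv2, numpy as np
t=cv2.imread("pics/top0.png"); s=cv2.imread("pics/scene0.png")
a=cv2.resize(t[150:250,387:487],(400,400),interpolation=cv2.INTER_CUBIC)
b=cv2.resize(t[190:290,210:310],(400,400),interpolation=cv2.INTER_CUBIC)
cv2.imwrite("pics/z1.png",np.hstack([a,b]))
a=cv2.resize(s[115:195,100:180],(400,400),interpolation=cv2.INTER_CUBIC)
b=cv2.resize(s[145:225,235:315],(400,400),interpolation=cv2.INTER_CUBIC)
cv2.imwrite("pics/z2.png",np.hstack([a,b]))
E
```

```text
(no output)
```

View pics/z1.png

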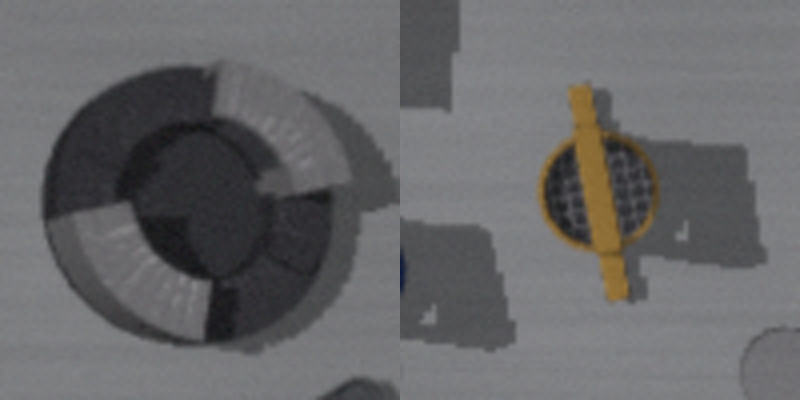

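View pics/z2.png

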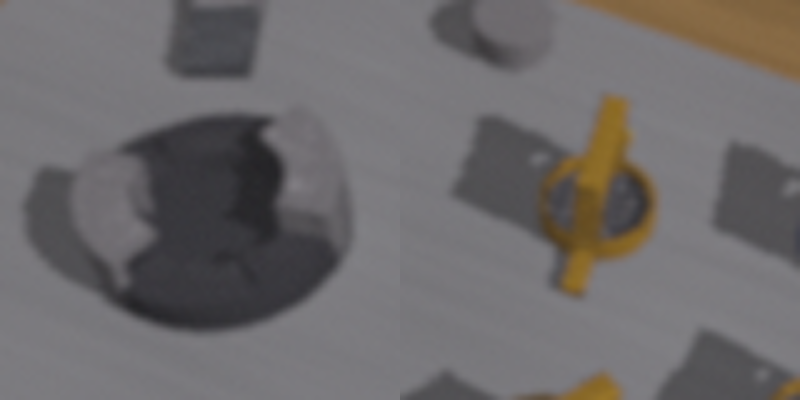

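```bash
cat > h.py <<'E'
import numpy as np, cv2
from rig import ctrl, eyes, order
def ray(n,px):
    p=eyes.camera_params(n);K=p["K"];k=p["k1"];T=p["camera_from_world"]
    px=np.atleast_2d(np.array(px,float))
    d=np.c_[(px[:,0]-K[0,2])/K[0,0],(px[:,1]-K[1,2])/K[1,1]]
    u=d.copy()
    for _ in range(20): u=d/(1+k*(u**2).sum(1,keepdims=True))
    R=T[:3,:3];t=T[:3,3]
    return -R.T@t, np.c_[u,np.ones(len(u))]@R
def plane(n,px,z):
    c,d=ray(n,px); return c+d*((z-c[2])/d[:,2])[:,None]
def proj(n,P):
    p=eyes.camera_params(n);K=p["K"];T=p["camera_from_world"]
    q=np.atleast_2d(P)@T[:3,:3].T+T[:3,3];u=q[:,:2]/q[:,2:]
    u=u*(1+p["k1"]*(u**2).sum(1,keepdims=True));return u*[K[0,0],K[1,1]]+[K[0,2],K[1,2]]
E
python3 - <<'E'
from h import *
np.set_printoptions(precision=1,suppress=True)
t=cv2.imread("pics/top0.png"); s=cv2.imread("pics/scene0.png")
Z=lambda L,o,f=4:[((x+.5)/f+o[0]-.5,(y+.5)/f+o[1]-.5) for x,y in L]
lug=plane("top",Z([(181,86),(217,299)],(210,190)),8)
print("lug ends",lug,lug.mean(0),np.linalg.norm(lug[0]-lug[1]),np.degrees(np.arctan2(*(lug[0]-lug[1])[[1,0]])))
print(np.array(Z([(200,100),(170,290)],(235,145),5)))
l2=plane("scene",Z([(572,285),(615,110)],(155,145),5),8);print(l2)
ic=plane("top",Z([(213,118),(262,192),(135,203),(208,280)],(387,150)),42)
print(ic,ic.mean(0),np.linalg.norm(ic-ic.mean(0),axis=1))
c=ic.mean(0);a=(ic[:2].mean(0)-ic[2:].mean(0))
print("pan x",np.degrees(np.arctan2(a[1],a[0])))
print("ang",np.degrees(np.arctan2(ic[:,1]-c[1],ic[:,0]-c[0])))
oc=plane("top",Z([(213,62),(350,185)],(387,150)),42);print("outer r",np.linalg.norm(oc-c,axis=1),np.degrees(np.arctan2(oc[:,1]-c[1],oc[:,0]-c[0])))
# overlay
big=[]
for n,im,o,sz,f in(("top",t,(387,150),100,4),("scene",s,(95,110),90,4.4444)):
    z=cv2.resize(im[o[1]:o[1]+sz,o[0]:o[0]+sz],(400,400),interpolation=cv2.INTER_CUBIC)
    th=np.linspace(0,2*np.pi,80)
    for r,h,col in((72,42,(0,0,255)),(72,0,(255,0,0))):
        q=proj(n,np.c_[c[0]+r*np.cos(th),c[1]+r*np.sin(th),0*th+h])
        q=(q-o+.5)*f-.5
        for p in q: cv2.circle(z,tuple(int(v) for v in p),1,col,-1)
    big.append(z)
cv2.imwrite("pics/ov1.png",np.hstack(big))
# yellow mask 
hsv=cv2.cvtColor(t,cv2.COLOR_BGR2HSV);m=cv2.inRange(hsv,(12,110,70),(35,255,255))
n,l,st,ce=cv2.connectedComponentsWithStats(m)
for i in range(1,n):
    if st[i,4]>100: print(st[i],ce[i])
E
```

```text
lug ends [[488.5 124.9   8. ]
 [379.4 105.9   8. ]] [434.  115.4   8. ] 110.73869957290351 9.887951060492705
[[274.6 164.6]
 [268.6 202.6]]
[[488.3 124.7   8. ]
 [370.2  95.1   8. ]]
[[ 551.3 -249.7   42. ]
 [ 513.6 -272.3   42. ]
 [ 507.9 -207.2   42. ]
 [ 469.3 -241.9   42. ]] [ 510.5 -242.8   42. ] [41.3 29.7 35.7 41.2]
pan x -39.70820544776289
ang [ -9.6 -84.   94.3 178.8]
outer r [70.3 75.3] [ -7.2 -84.9]
[    0     0   512   384 62260] [164.6 229.7]
[230   0  17  26 333] [237.3  13.4]
[249   0  17  25 324] [257.1  12.8]
[269   0  17  25 310] [277.2  12.8]
[288   0  17  25 318] [297.2  12.8]
[307   0  19  25 320] [316.9  12.7]
[ 438    0   74   50 3260] [478.   24.3]
[218 134  36  40 432] [233.6 153.2]
[170 180  14  32 261] [177.7 195.3]
[245 212  29  53 408] [258.2 238.2]
```

View pics/ov1.png

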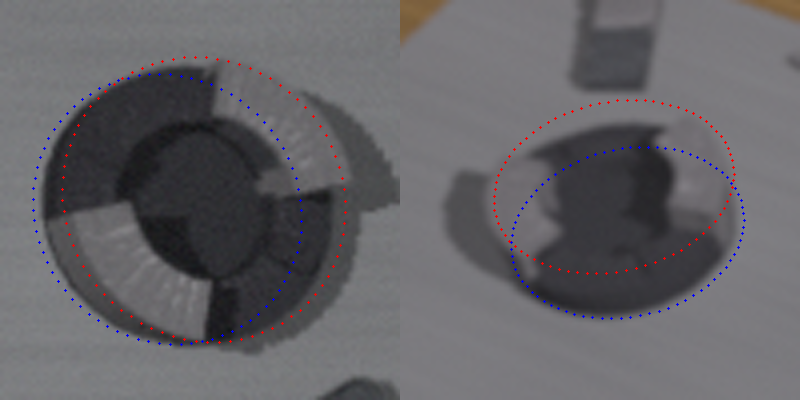

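```bash
python3 - <<'E'
from h import *
from scipy.optimize import least_squares
np.set_printoptions(precision=1,suppress=True)
t=cv2.imread("pics/top0.png"); s=cv2.imread("pics/scene0.png")
Z=lambda L,o,f=4:[((x+.5)/f+o[0]-.5,(y+.5)/f+o[1]-.5) for x,y in L]
o=(387,150)
G={"t42":plane("top",Z([(270,76),(300,98),(325,128),(343,160)],o),42),
"t0":plane("top",Z([(44,195),(53,240),(70,275),(95,306),(135,333)],o),0),
"t22a":plane("top",Z([(190,66),(150,72),(110,90),(80,115)],o),22),
"t22b":plane("top",Z([(332,215),(325,255),(300,295)],o),22),
"s0":plane("scene",[(95+(x-400+.5)/4.4444-.5,110+(y+.5)/4.4444-.5) for x,y in [(530,292),(560,310),(600,318),(650,311),(700,284)]],0)}
P=np.vstack([G["t42"],G["t0"]])[:,:2]
f=lambda P:least_squares(lambda c:np.linalg.norm(P-c,axis=1)-72,[510,-243])
r=f(P);print(r.x,r.fun)
c=r.x
for k in G: print(k,np.linalg.norm(G[k][:,:2]-c,axis=1))
print("s0 only",f(G["s0"][:,:2]).x)
E
```

```text
[ 510.  -248.3] [-1.1 -2.  -2.8 -2.2 -0.1 -2.1 -2.7 -2.2 -1.3]
t42 [70.9 70.  69.2 69.8]
t0 [71.9 69.9 69.3 69.8 70.7]
t22a [72.5 72.2 73.  74.8]
t22b [70.6 70.2 69. ]
s0 [71.8 73.2 74.4 74.3 72.9]
s0 only [ 511.  -246.8]
```

```bash
python3 - <<'E'
from h import *
np.set_printoptions(precision=1,suppress=True)
t=cv2.imread("pics/top0.png"); s=cv2.imread("pics/scene0.png")
o=(387,150);Z=lambda L,o=o,f=4:[((x+.5)/f+o[0]-.5,(y+.5)/f+o[1]-.5) for x,y in L]
c=np.array([510,-248])
for name,L in(("A",[(213,72),(213,115)]),("B",[(345,185),(265,193)]),("C",[(80,214),(132,203)]),("D",[(208,335),(208,282)])):
    p=plane("top",Z(L),42)[:,:2];d=p-c
    print(name,p.ravel(),np.degrees(np.arctan2(d[:,1],d[:,0])),np.linalg.norm(d,axis=1))
S=lambda L:[(100+(x+.5)/5-.5,115+(y+.5)/5-.5) for x,y in L]
print(plane("scene",S([(265,125),(285,210),(75,170),(120,160),(150,235),(125,290)]),42))
z=[]
for n,im,o,sz,f in(("top",t,(387,150),100,4),("scene",s,(95,110),90,4.4444)):
    zz=cv2.convertScaleAbs(cv2.resize(im[o[1]:o[1]+sz,o[0]:o[0]+sz],(400,400),interpolation=cv2.INTER_CUBIC),alpha=1.6,beta=-30)
    for a in (-40,140,25,205,-10,-70):
        for r in range(34,73,6):
            A=np.radians(a);q=(proj(n,[c[0]+r*np.cos(A),c[1]+r*np.sin(A),42 if a!=25 and a!=205 else 22])[0]-o+.5)*f
            cv2.circle(zz,tuple(int(v) for v in q),1,(0,255,0) if a in(25,205) else (0,0,255),-1)
    z.append(zz)
cv2.imwrite("pics/ov2.png",np.hstack(z))
E
```

```text
A [ 575.  -251.3  552.8 -249.8] [-2.9 -2.4] [65.1 42.9]
B [ 517.3 -315.2  513.1 -273.8] [-83.8 -83.1] [67.6 26. ]
C [ 502.3 -179.1  507.9 -205.7] [96.4 92.9] [69.3 42.3]
D [ 442.1 -240.3  468.3 -241.9] [173.5 171.6] [68.4 42.1]
[[ 463.3 -244.2   42. ]
 [ 511.3 -197.9   42. ]
 [ 538.1 -316.5   42. ]
 [ 521.1 -299.4   42. ]
 [ 558.3 -251.4   42. ]
 [ 595.2 -239.8   42. ]]
```

View pics/ov2.png

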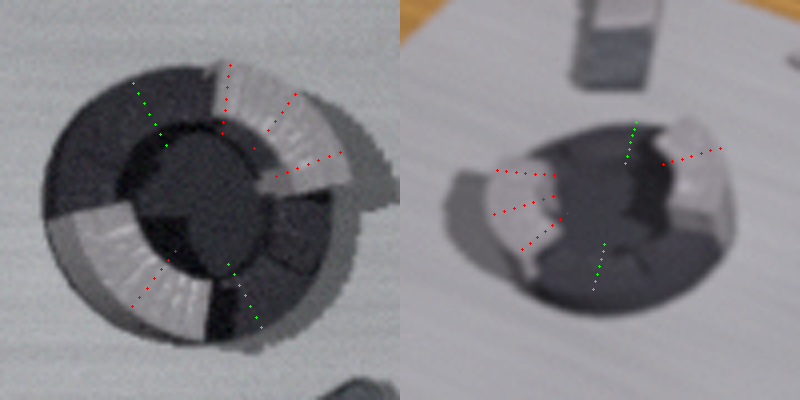

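Request:
move_arm(
  deltas=[
    [3,-3.5,0,0,0,0],
    [3,-3.5,0,0,0,0],
    [3,-3.5,0,0,0,0],
    [3,-3.5,0,0,0,0],
    [3,-3.5,0,0,0,0],
    [3,-3.5,0,0,0,0],
    [3,-3.5,0,0,0,0],
    [3,-3.5,0,0,0,0],
    [3,-3.5,0,0,0,0],
    [3,-3.5,0,0,0,0],
  ],
  grip=5.5,
)

```text
time_s: 1.1
eef_pos: [335.0, -90.9, 231.4]
ee_rot: [0.0, 0.992, 0.128, 0.0]
force: [0.2, -1.1, 0.5]
grip_width: 0.646
```

Request:
move_arm(
  deltas=[
    [3,-3.5,0,0,0,0],
    [3,-3.5,0,0,0,0],
    [3,-3.5,0,0,0,0],
    [3,-3.5,0,0,0,0],
    [2.8,-3.4,0,0,0,0],
    [0,0,3,0,0,4.9],
    [0,0,3,0,0,0],
    [0,0,3,0,0,0],
    [0,0,1,0,0,0],
    [0,0,0,0,0,0],
  ],
)

```text
time_s: 2.1
eef_pos: [432.9, 113.2, 130.6]
ee_rot: [-0.0, 0.996, 0.086, -0.001]
force: [-0.3, -0.1, 0.3]
grip_width: 0.643
```

```bash
python3 - <<'E'
from h import *
s=ctrl.sense();print(s['eef_pos'],s['ee_rot'],s['joints'])
t=eyes.capture("top");sc=eyes.capture("scene")
a=cv2.resize(t[190:290,210:310],(400,400),interpolation=cv2.INTER_CUBIC)
b=cv2.resize(sc[115:235,215:335],(400,400),interpolation=cv2.INTER_CUBIC)
cv2.imwrite("pics/g1.png",np.hstack([a,b]))
E
```

```text
[432.93899718 113.18742482 130.61233516] [-1.13147149e-04  9.96296198e-01  8.59788098e-02 -1.23171630e-03] [-7.19379208e-03  2.60598448e-01  1.85534882e+00 -4.83786648e-06
  1.02811919e+00  1.39143472e+00]
```

View pics/g1.png

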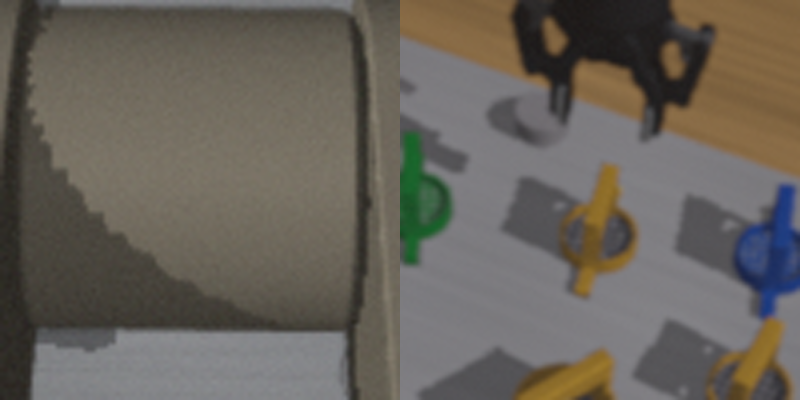

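The scene view shows the open fingers straddling the brass bar's line, with the bar at crop pixel (600,205). Next I descend with a small centring shift.

Request:
move_arm(
  deltas=[
    [0.15,-0.2,1.6,0,0,0],
    [0,0,1.6,0,0,0],
    [0,0,1.6,0,0,0],
    [0,0,1.5,0,0,0],
    [0,0,1.2,0,0,0],
    [0,0,1,0,0,0],
    [0,0,0.8,0,0,0],
    [0,0,0.4,0,0,0],
    [0,0,0,0,0,0],
    [0,0,0,0,0,0],
  ],
)

```text
time_s: 3.2
eef_pos: [434.9, 115.5, 34.7]
ee_rot: [0.0, 0.996, 0.086, 0.0]
force: [0.4, 0.8, 0.0]
grip_width: 0.645
```

Request:
move_arm(
  deltas=[
    [0,0,0,0,0,0],
    [0,0,0,0,0,0],
    [0,0,0,0,0,0],
    [0,0,0,0,0,0],
    [0,0,0,0,0,0],
    [0,0,0,0,0,0],
    [0,0,0,0,0,0],
    [0,0,0,0,0,0],
    [0,0,0,0,0,0],
    [0,0,0,0,0,0],
  ],
  grip=0.8,
  newtons=50,
)

```text
time_s: 4.2
eef_pos: [434.6, 115.4, 34.4]
ee_rot: [0.0, 0.996, 0.086, 0.0]
force: [-0.7, -0.6, 1.7]
grip_width: 0.157
```

Request:
move_arm(
  deltas=[
    [0,0,-0.5,0,0,0],
    [0,0,-1,0,0,0],
    [0,0,-1.5,0,0,0],
    [0,0,-2,0,0,0],
    [0,0,-2,0,0,0],
    [0,0,-2,0,0,0],
    [0,0,-1,0,0,0],
    [0,0,0,0,0,0],
    [0,0,0,0,0,0],
    [0,0,0,0,0,0],
  ],
)

```text
time_s: 5.2
eef_pos: [434.1, 115.4, 133.4]
ee_rot: [-0.0, 0.996, 0.086, -0.001]
force: [-0.2, -1.0, -1.1]
grip_width: 0.153
```

```bash
python3 - <<'E'
from h import *
s=ctrl.sense();print(s['eef_pos'],s['ee_rot'],s['force'])
sc=eyes.capture("scene")
cv2.imwrite("pics/g2.png",cv2.resize(sc[95:235,215:355],(600,600),interpolation=cv2.INTER_CUBIC))
E
```

```text
[434.05075106 115.44962747 133.41632054] [-7.52374373e-05  9.96294046e-01  8.60076835e-02 -9.20523376e-04] [-0.2470323  -0.96079145 -1.05805336]
```

View pics/g2.png

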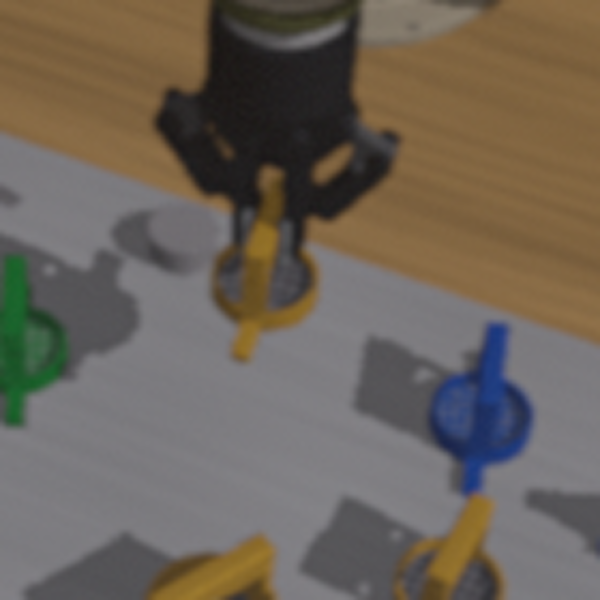

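The frame is held level; its near lug end is at crop (243,353). I'll check the hold along the bar with that.

```bash
python3 - <<'E'
from h import *
f=140/600
for p in [(243,353),(236,355),(250,356)]:
    print(plane("scene",[((p[0]+.5)*f+214.5,(p[1]+.5)*f+94.5)],105))
E
```

```text
[[486.31095079 126.18188159 105.        ]]
[[489.35942693 123.32828812 105.        ]]
[[486.52822866 130.55647394 105.        ]]
```

Request:
move_arm(
  deltas=[
    [0.1,2,0,0,0,0],
    [0.1,3.5,0,0,0,0],
    [0.1,4.5,0,0,0,0],
    [0.1,4.5,0,0,0,0],
    [0.1,4.5,0,0,0,0],
    [0.1,4.5,0,0,0,0],
    [0.2,4.5,0,0,0,0],
    [0.2,4.2,0,0,0,0],
    [0.2,3.2,0,0,0,0],
    [0.1,1.7,0,0,0,0],
  ],
)

```text
time_s: 6.25
eef_pos: [510.9, -250.3, 133.2]
ee_rot: [-0.0, 0.996, 0.085, -0.0]
force: [0.3, 1.4, -1.5]
grip_width: 0.156
```

Request:
move_arm(
  deltas=[
    [0,0,0,0,0,-3],
    [0,0,0,0,0,-4.1],
    [0,0,0,0,0,-3],
    [0,0,0,0,0,0],
    [0,0,0,0,0,0],
    [0,0,0,0,0,0],
    [0,0,0,0,0,0],
    [0,0,0,0,0,0],
    [0,0,0,0,0,0],
    [0,0,0,0,0,0],
  ],
)

```text
time_s: 7.25
eef_pos: [511.0, -247.8, 134.3]
ee_rot: [0.0, 0.985, 0.173, 0.0]
force: [0.9, 0.1, -2.0]
grip_width: 0.155
```

```bash
python3 - <<'E'
from h import *
s=ctrl.sense();print(s['time_s'],s['eef_pos'],s['ee_rot'],s['force'])
t=eyes.capture("top");sc=eyes.capture("scene")
a=cv2.resize(t[140:260,377:497],(400,400),interpolation=cv2.INTER_CUBIC)
b=cv2.resize(sc[75:195,85:205],(400,400),interpolation=cv2.INTER_CUBIC)
cv2.imwrite("pics/g3.png",np.hstack([a,b]))
E
```

```text
7.25 [ 510.97898066 -247.81560172  134.32820025] [2.33175628e-05 9.84863978e-01 1.73329004e-01 1.77383656e-05] [ 0.94026844  0.07457837 -1.99698908]
```

View pics/g3.png

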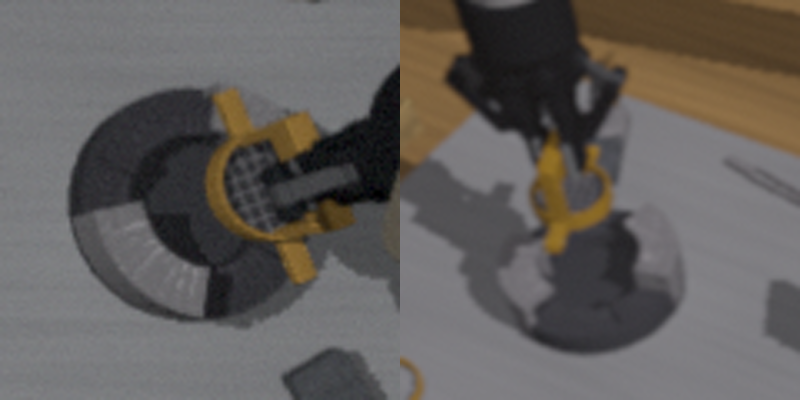

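```bash
python3 - <<'E'
from h import *
f=.3
P=plane("top",[((x+.5)*f+376.5,(y+.5)*f+139.5) for x,y in [(228,91),(303,281)]],107.9)
d=P[0]-P[1];print(P,P.mean(0),np.linalg.norm(d),np.degrees(np.arctan2(d[1],d[0])))
E
```

```text
[[ 562.27131238 -228.92456365  107.9       ]
 [ 456.85091356 -263.59503935  107.9       ]] [ 509.56111297 -246.2598015   107.9       ] 110.97523314483817 18.204910601507212
```

Request:
move_arm(
  deltas=[
    [0,0.1,0.5,0,0,0],
    [0,0,1,0,0,0],
    [0,0,1,0,0,0],
    [0,0,1,0,0,0],
    [0,0,1,0,0,0],
    [0,0,0.5,0,0,0],
    [0,0,0.3,0,0,0],
    [0,0,0,0,0,0],
    [0,0,0,0,0,0],
    [0,0,0,0,0,0],
  ],
)

```text
time_s: 8.35
eef_pos: [511.5, -248.9, 81.7]
ee_rot: [0.0, 0.985, 0.173, 0.0]
force: [-0.9, -0.3, -0.5]
grip_width: 0.158
```

```bash
python3 - <<'E'
from h import *
s=ctrl.sense();print(s['time_s'],s['eef_pos'],s['ee_rot'],s['force'],s['wrist_torque'])
t=eyes.capture("top");sc=eyes.capture("scene")
a=cv2.resize(t[140:260,377:497],(400,400),interpolation=cv2.INTER_CUBIC)
b=cv2.resize(sc[95:195,95:195],(400,400),interpolation=cv2.INTER_CUBIC)
cv2.imwrite("pics/g4.png",np.hstack([a,b]))
E
```

```text
8.35 [ 511.50949104 -248.89509064   81.71845468] [2.97208610e-04 9.84856488e-01 1.73371069e-01 2.87926329e-04] [-0.89726299 -0.2588832  -0.53747514] [-0.01000881 -0.00856331  0.02613997]
```

View pics/g4.png

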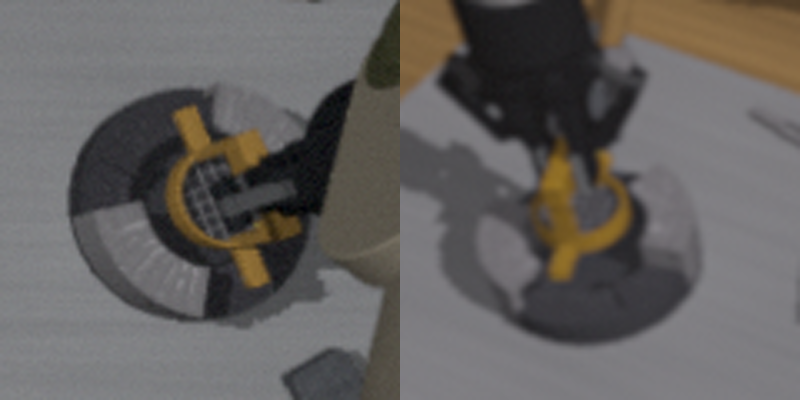

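The lugs (top crop (190,130) and (252,268)) are over the dark gaps, clear of both hooks. Continuing down.

Request:
move_arm(
  deltas=[
    [0,0,0.3,0,0,0],
    [0,0,0.4,0,0,0],
    [0,0,0.4,0,0,0],
    [0,0,0.3,0,0,0],
    [0,0,0.3,0,0,0],
    [0,0,0.3,0,0,0],
    [0,0,0.2,0,0,0],
    [0,0,0,0,0,0],
    [0,0,0,0,0,0],
    [0,0,0,0,0,0],
  ],
)

```text
time_s: 9.45
eef_pos: [511.4, -248.8, 59.4]
ee_rot: [0.0, 0.985, 0.173, 0.0]
force: [0.8, 0.6, -2.1]
grip_width: 0.153
```

```bash
python3 - <<'E'
from h import *
s=ctrl.sense();print(s['time_s'],s['eef_pos'],s['ee_rot'],s['force'],s['wrist_torque'])
t=eyes.capture("top");sc=eyes.capture("scene")
a=cv2.resize(t[150:250,387:487],(400,400),interpolation=cv2.INTER_CUBIC)
b=cv2.resize(sc[95:195,95:195],(400,400),interpolation=cv2.INTER_CUBIC)
cv2.imwrite("pics/g5.png",np.hstack([a,b]))
E
```

```text
9.45 [ 511.40012915 -248.79109504   59.44981301] [1.03725695e-04 9.84847591e-01 1.73422030e-01 1.06431012e-04] [ 0.76380336  0.63345462 -2.06284048] [-0.00766152 -0.03227945 -0.02500004]
```

View pics/g5.png

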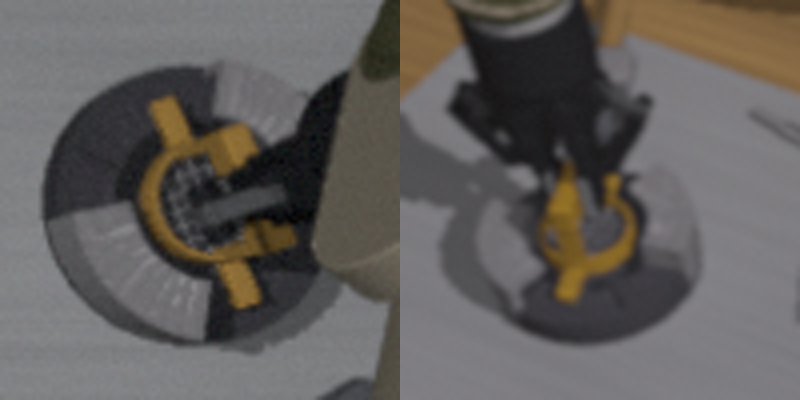

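Both lugs sit down in the gaps and there is no contact force; the underside is about 25 mm up, mid-way in the slot under the hooks. Now the clockwise twist.

Request:
move_arm(
  deltas=[
    [0,0,0,0,0,3],
    [0,0,0,0,0,4],
    [0,0,0,0,0,4.5],
    [0,0,0,0,0,4.5],
    [0,0,0,0,0,4.5],
    [0,0,0,0,0,4.5],
    [0,0,0,0,0,4],
    [0,0,0,0,0,3],
    [0,0,0,0,0,0],
    [0,0,0,0,0,0],
  ],
)

```text
time_s: 10.55
eef_pos: [511.3, -248.8, 59.3]
ee_rot: [0.0, 0.995, -0.104, 0.0]
force: [0.6, -0.4, -2.1]
grip_width: 0.157
```

Request:
move_arm(
  deltas=[
    [0,0,0,0,0,3],
    [0,0,0,0,0,4.5],
    [0,0,0,0,0,5],
    [0,0,0,0,0,5],
    [0,0,0,0,0,5],
    [0,0,0,0,0,5],
    [0,0,0,0,0,3.5],
    [0,0,0,0,0,2],
    [0,0,0,0,0,0],
    [0,0,0,0,0,0],
  ],
)

```text
time_s: 11.55
eef_pos: [511.3, -248.8, 59.3]
ee_rot: [-0.0, 0.924, -0.382, 0.0]
force: [-0.8, 0.5, -1.4]
grip_width: 0.151
```

```bash
python3 - <<'E'
from h import *
s=ctrl.sense();print(s['time_s'],s['eef_pos'],s['ee_rot'],s['force'],s['wrist_torque'])
t=eyes.capture("top");sc=eyes.capture("scene")
a=cv2.resize(t[150:250,387:487],(400,400),interpolation=cv2.INTER_CUBIC)
b=cv2.resize(sc[95:195,95:195],(400,400),interpolation=cv2.INTER_CUBIC)
cv2.imwrite("pics/g6.png",np.hstack([a,b]))
E
```

```text
11.55 [ 511.32778081 -248.75312779   59.31510625] [-3.30047204e-07  9.24104407e-01 -3.82140084e-01  1.75572771e-05] [-0.83949594  0.53585404 -1.39818145] [ 0.01217146 -0.05291296  0.06290839]
```

View pics/g6.png

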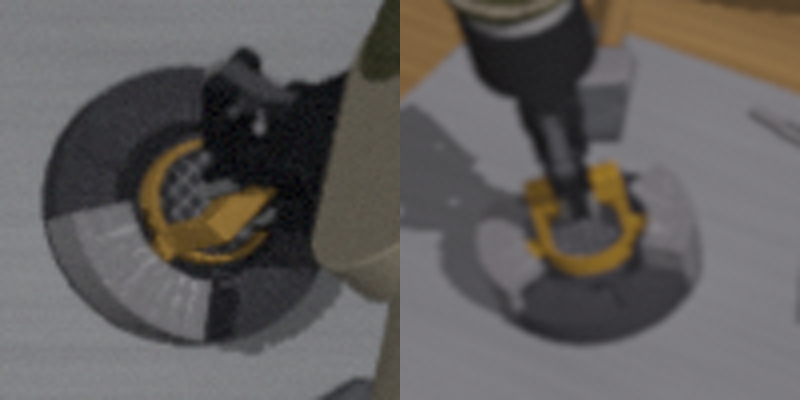

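The lugs are under the hooks (the left lug goes under its hook at crop (165,250)), and the yaw is -45°. Lowering into the notches.

Request:
move_arm(
  deltas=[
    [0,0,0.1,0,0,0],
    [0,0,0.15,0,0,0],
    [0,0,0.15,0,0,0],
    [0,0,0.15,0,0,0],
    [0,0,0.15,0,0,0],
    [0,0,0.15,0,0,0],
    [0,0,0.1,0,0,0],
    [0,0,0.05,0,0,0],
    [0,0,0,0,0,0],
    [0,0,0,0,0,0],
  ],
)

```text
time_s: 12.65
eef_pos: [511.3, -248.8, 49.4]
ee_rot: [0.0, 0.924, -0.383, 0.0]
force: [-0.4, -0.4, -1.9]
grip_width: 0.153
```

Request:
move_arm(
  deltas=[
    [0,0,0.1,0,0,0],
    [0,0,0,0,0,0],
    [0,0,0,0,0,0],
    [0,0,0,0,0,0],
    [0,0,0,0,0,0],
    [0,0,0,0,0,0],
    [0,0,0,0,0,0],
    [0,0,0,0,0,0],
    [0,0,0,0,0,0],
    [0,0,0,0,0,0],
  ],
)

```text
time_s: 13.65
eef_pos: [511.3, -248.8, 48.3]
ee_rot: [0.0, 0.924, -0.383, 0.0]
force: [0.5, -0.6, -0.7]
grip_width: 0.154
```

Request:
move_arm(
  deltas=[
    [0,0,0,0,0,0],
    [0,0,0,0,0,0],
    [0,0,0,0,0,0],
    [0,0,0,0,0,0],
    [0,0,0,0,0,0],
    [0,0,0,0,0,0],
    [0,0,0,0,0,0],
    [0,0,0,0,0,0],
    [0,0,0,0,0,0],
    [0,0,0,0,0,0],
  ],
  grip=4,
)

```text
time_s: 14.65
eef_pos: [511.3, -248.8, 48.3]
ee_rot: [-0.0, 0.924, -0.383, -0.0]
force: [0.6, 1.4, 0.3]
grip_width: 0.468
```

Request:
move_arm(
  deltas=[
    [0,0,-0.5,0,0,0],
    [0,0,-1,0,0,0],
    [0,0,-1,0,0,0],
    [0,0,-2,0,0,0],
    [0,0,-3,0,0,0],
    [0,0,-3,0,0,0],
    [0,0,-3,0,0,0],
    [0,0,-3,0,0,0],
    [0,0,-1,0,0,0],
    [0,0,0,0,0,0],
  ],
)

```text
time_s: 15.65
eef_pos: [511.6, -248.9, 224.7]
ee_rot: [0.0, 0.924, -0.383, 0.001]
force: [0.2, -0.1, 0.3]
grip_width: 0.467
```

```bash
python3 - <<'E'
from h import *
s=ctrl.sense();print(s['time_s'],s['eef_pos'],s['force'],s['grip_width'])
t=eyes.capture("top");sc=eyes.capture("scene")
a=cv2.resize(t[150:250,387:487],(400,400),interpolation=cv2.INTER_CUBIC)
b=cv2.resize(sc[95:195,95:195],(400,400),interpolation=cv2.INTER_CUBIC)
cv2.imwrite("pics/g7.png",np.hstack([a,b]))
E
```

```text
15.65 [ 511.6435988  -248.94542804  224.73703005] [ 0.19834207 -0.06463752  0.28268056] 0.46725295296003405
```

View pics/g7.png

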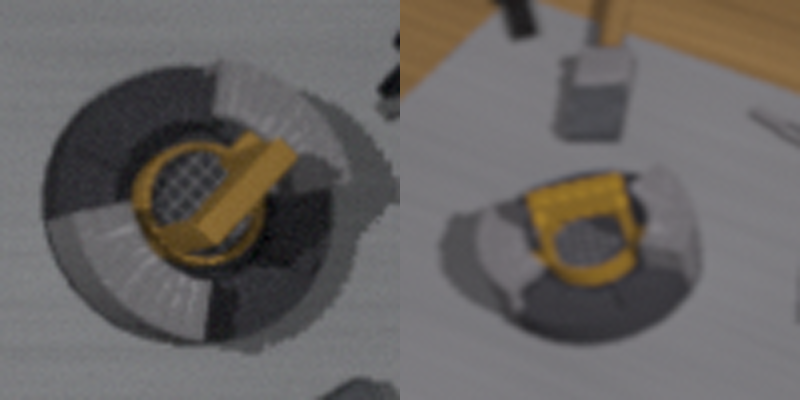

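The frame sits in the pan on the line of the hooks, gripper clear. Its bar top is at top crop (276,136)–(212,244). I'll check its position, angle and height.

```bash
python3 - <<'E'
from h import *
t=cv2.imread("pics/g7.png")
cv2.imwrite("pics/g8.png",np.hstack([cv2.resize(t[110:270,110:310],(400,320),interpolation=cv2.INTER_CUBIC),cv2.resize(t[150:310,500:700],(400,320),interpolation=cv2.INTER_CUBIC)]))
C=plane("top",[((x+.5)/4+386.5,(y+.5)/4+149.5) for x,y in [(277,136),(299,155),(192,226),(213,244)]],76)
a=C[:2].mean(0)-C[2:].mean(0);print(C,C.mean(0),np.linalg.norm(a),np.degrees(np.arctan2(a[1],a[0])))
for z in (76,84):
    print(z,((proj("scene",C*[1,1,0]+[0,0,z])-[95,95]+.5)*4+[400,0]).round())
E
```

```text
[[ 536.42535593 -263.9831847    76.        ]
 [ 527.18723596 -274.13535092   76.        ]
 [ 492.7145747  -219.5942469    76.        ]
 [ 484.10731893 -229.23650965   76.        ]] [ 510.10862138 -246.73732304   76.        ] 62.259402491927084 -45.8124934025679
76 [[533. 205.]
 [529. 191.]
 [628. 184.]
 [624. 171.]]
84 [[530. 196.]
 [526. 182.]
 [626. 176.]
 [621. 163.]]
```

View pics/g8.png

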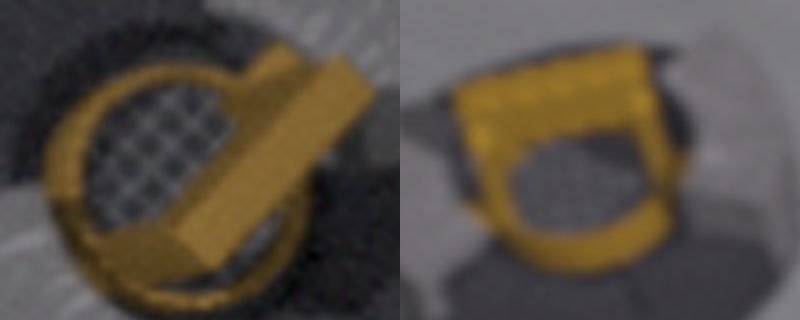

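The bar top measured at z=76 is 62.3 mm long, centred at (510,-247) and at -45.8°. Its corners predicted in the scene view at z=76, (529,191) and (624,171), match the seen (527,195) and (620,172). So the frame is fully down and level.

```bash
python3 - <<'E'
from h import *
print(order.finish_job())
E
```

```text
the job is handed in; nothing more can be done
None
```

The lugged brass frame is locked in the pan, and I handed the job in at about 16 s of the 42 s allowed. I gripped it by its bar, lowered its lugs into the gaps at about 20° in the world frame, and turned it 65° clockwise under the hooks. I then lowered it to the notch floor, opened the fingers and raised the gripper clear.

**Last checks:**
- **Position:** the bar centre is at (510, -247) mm, about 1 to 2 mm from my measured pan centre of (510, -248).
- **Angle:** the bar lies at -45.8°, against the hook line at about -45°.
- **Height and tilt:** the bar measures 62.3 mm long when taken at z = 76, which is the fully-down height. The second camera agrees to about 1 pixel, so the frame is level and fully down as far as the pictures show.
- **Force:** sensed forces stayed within about 2 N in every reading I took.
- **Bystanders:** the arm's path stayed away from the plain and deep frames and from the blue frames. It passed over the green one with its underside about 99 mm up. I did not measure the plain and deep frames again before handing in.

No check failed. The only disagreements were a few millimetres in the pan-rim readings between the two views and about 2° in one reading of the lug angle, both within the play.

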